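Top up the tray dryer and hold its lid on the balance

TASK

Set the white tray down squarely on top of the pile of two yellow trays inside the orange dryer (placed, not dropped) and let go of it. Then take hold of the dryer's lid, which has a blue T-shaped handle, swing it up from its leaning-back stop to its balance point, standing straight up over the hinge, and hold it still there: finish with the lid still gripped in the fingers, not put down or let go. Do not let the lid fall shut, keep the pile straight, and leave the beaker, the jar and the spatula where they are.

Things in the scene. Friction and masses are not known exactly. Their poses are not given: they have to be found in the camera images.
- dryer: Orange bench-top tray dryer, fixed. Origin: on the bench under the middle of its open well. Well 190 mm along the dryer's x, 150 mm along its y; floor (deck) 30 mm, rim 92 mm above the bench; walls 8 mm thick. A control head, 92 mm high, extends it on the -x side to 165 mm from the origin. The lid is hinged along the +y rim, axis parallel to the dryer's x.
- lid (a joint): Lid angle, rad: 0 shut (level), 1.571 straight up, its balance point; 2.35 leaning back outwards (to the dryer's +y) on its stop, where it starts. The hinge turns almost freely: let go, the lid falls one way or the other. Flat orange frame with a pale window, 206 mm along the hinge, 165 mm from hinge to free edge, 8 mm thick, 0.32 kg (+-30 percent).
- lid_hinge (a point): Point on the hinge axis, at the middle of the lid's width, 97 mm above the bench, at 83 mm towards the dryer's +y from its origin.
- lid_handle (a point): Centre of the lid's blue T handle: round bar 30 mm long (along the hinge), 18 mm in diameter, in the lid's plane, 205 mm from the hinge axis, 40 mm beyond the free edge, on a stem 12 mm wide. At lid angle a it is -205 cos(a) mm along the dryer's y and 205 sin(a) mm up from lid_hinge. Pinched on its flat ends it pivots between fingers that keep pointing down.
- white_tray: White perforated drying tray with orange slices fixed in it, loose on the bench: 150 mm (its x) by 60 mm (its y) by 18 mm high, about 0.12 kg (may vary by 30 percent). Origin: centre of its underside. Flat underside; its 4 mm thick rim is 18 mm high, the floor 4 mm thick. Grip it across its 60 mm width.
- pile_high: Upper yellow tray of the pile in the dryer, same shape and size as the white one, loose; origin at the centre of its underside, its top 18 mm above. The white tray goes on its rim, long sides along long sides; either end may point either way.
- pile_low: Lower yellow tray of the pile, same shape, loose, on the dryer's deck.
- beaker: Glass beaker, 68 mm across, 90 mm high, loose, a bystander; origin under its centre.
- jar: Amber jar with red cap, 60 mm across, 85 mm high, loose, a bystander; origin under its centre.
- spatula: Spatula, 170 mm long, lying loose on the bench, a bystander.
There are look-alikes about, which are no part of the job. Leave any black or purple look-alike of the white_tray alone.

How it is judged:
On the way, in this order (a step that is already met when the one before it is completed fails the run):
1. the white tray lies squarely on the pile and is let go, the lid still leaning back (horizontal distance between white_tray and pile_high below 0.007 m and z of white_tray in the frame of pile_high between 0.0155 and 0.0205 m and angle between the x axis of white_tray and the x axis of pile_high, either way round below 0.08 rad and angle between white_tray's own z axis and vertical below 0.05 rad and horizontal distance between pile_high and pile_low below 0.006 m and angle between the x axis of pile_high and the x axis of pile_low, either way round below 0.07 rad and z of pile_low in the frame of dryer below 0.033 m and contact force between the fingers and white_tray below 0.1 N and linear speed of white_tray below 0.02 m/s and value of joint lid above 2 rad), for 0.2 s.
2. the lid is held in the fingers, still, at its balance point (value of joint lid between 1.491 and 1.651 rad and velocity of joint lid between -0.06 and 0.06 rad/s and contact force between the fingers and lid above 2 N), for 0.3 s.
At the end, for the whole second after the job is handed in: The white tray rests level and released on the upper yellow tray, within 7 mm and 0.08 rad of square, the yellow trays still square on each other (6 mm, 0.07 rad) on the deck; the lid stands within 0.08 rad of straight up, still (under 0.06 rad/s), gripped by the fingers (contact force over 2 N) (all of step 2 and horizontal distance between white_tray and pile_high below 0.007 m and z of white_tray in the frame of pile_high between 0.0155 and 0.0205 m and angle between the x axis of white_tray and the x axis of pile_high, either way round below 0.08 rad and angle between white_tray's own z axis and vertical below 0.05 rad and horizontal distance between pile_high and pile_low below 0.006 m and angle between the x axis of pile_high and the x axis of pile_low, either way round below 0.07 rad and z of pile_low in the frame of dryer below 0.033 m and contact force between the fingers and white_tray below 0.1 N and linear speed of white_tray below 0.02 m/s); the arm keeps its last pose, push and grip.
It fails at once if the lid falls or is swung on towards shut (below 1.2 rad) (value of joint lid below 1.2 rad).
It fails at once if the white tray is let go more than 15 mm above the pile (horizontal distance between white_tray and pile_high below 0.06 m and z of white_tray in the frame of pile_high above 0.033 m and contact force between the fingers and white_tray below 0.02 N).
It fails at once if the beaker is disturbed (moved over 25 mm) (distance of beaker from where it was at the start of the episode above 0.025 m).
It fails at once if the jar is disturbed (moved over 25 mm) (distance of jar from where it was at the start of the episode above 0.025 m).
It fails at once if the spatula is disturbed (moved over 25 mm) (distance of spatula from where it was at the start of the episode above 0.025 m).
It also fails if it takes over 64 s, if anything falls off the work surface, if the arm or the gripper's body presses on something with over 40 N, if the wrist force passes 120 N, or if a joint passes its speed limit or range.

ROBOT

A 6-joint arm with a two-finger parallel gripper is mounted at the origin on the work surface. World frame = base frame: x ahead of the robot, y to its left, z up, the work surface at z = 0. Lengths are in m, angles in rad, forces in N, time in s.
With the tool pointing down it reaches from about 0.375 to 0.9 m from the base axis. Payload 3.1 kg.
Tool frame: the origin (TCP) lies between the finger pads; the fingertips stand 22 mm ahead of it and the grasp point (between the pads) lies 3 mm ahead of it; z points along the fingers, y is the line along which they close (so a half turn about z gives the same grasp; the last joint's range is limited). The gripper opens to 87 mm and grips with 3 to 60 N. Pads are 19 mm wide; open, the fingers measure 117 mm over their backs; the gripper's body (75 mm by 190 mm) begins 51 mm behind the grasp point.
Start: joints at [-1.423, 0.527, 1.433, -0, 1.181, -0.178], TCP at [0.201, -0.592, 0.245] pointing down, gripper open.
Joint ranges: [-3.08, 3.08], [-0.75, 2.2], [0.22, 2.44], [-1.43, 4.57], [0, 2.65], [-2.85, 2.85]. Speed limits (rad/s): [2.79, 2.79, 3.14, 3.14, 3.14, 3.14].

INTERFACE

Orientations are given as a unit quaternion [x, y, z, w].
In Python, from rig import get_obs, camera, get_calibration, hand_in, cut_out gives the robot as it stands.
- The arm moves only by the shell command python3 -m inch 'ROWS' [OPENING] [FORCE]. ROWS is JSON, one flat list of numbers, 6 for each row, row after row: the shift along the tool's x, y, z scaled (see below), then the turn, a rotation vector about the tool's x, y, z scaled (see below). A call has 1 to 20 rows; each row is the pose to reach, as a shift and turn from the pose commanded when the call began, along the tool's axes at that moment; what a row does not reach only later rows make up. The controller multiplies each number of a shift by 0.08 m and each number of a turn by 90 degrees. A row lasts 1/12 s, in which the tool goes at most 41.7 mm and 7.16 degrees, less where a joint would pass 70% of its speed; a pose out of reach is approached as far as the arm can. A call with a number of a shift or a turn outside -1 to 1 is refused whole. A call with a gripper value outside its range is refused whole. OPENING is the finger opening in mm, from 0 to 87, set as the call begins (- or left out, the last holds). The fingers move at their own pace and stop on an object; FORCE is the grip in N (left out, the last holds). Time passes only in rows, so rows that repeat a pose let the fingers close. It gives the time, the measured TCP pose, the force, the opening and the grip force at its end, in the units of the state.
- get_obs(): the state, without advancing time (a new reading comes with each control period).
- camera(name): name is "scene" or "top" or "wrist"; returns the picture (480x640x3 uint8, red, green, blue); there is no depth.
- get_calibration(name): a dict with "vertical_fov" (degrees; the focal length in pixels is half the picture's height over the tangent of half this angle, whatever the lens; pixels are square), "cx", "cy" (the principal point, pixels), "T" (4x4, takes a point from camera to world coordinates). Camera axes: x right, y down, z forward; pixel columns grow to the right and rows downward; lengths in m; the calibration is good to about 2 mm. The wrist camera is an equidistant fisheye: a pixel r from the principal point sees the ray r / f radians off the axis. A picture is of the moment at which its call begins: read the wrist's pose just before it. get_calibration takes no time and is no camera call; for the wrist camera it gives the pose at the moment of the call.
- hand_in(): hands the job in; it is judged then, once.
Trained networks look in the newest picture that a camera, given by its name, has taken for a name from the list of things; names that differ only in an ending like _2 or _b are one class to them, and where a whole thing is asked for, a point or a joint stands for the part that bears it (a point fixed in the world has none). Each returns a list of dicts, best first, with "conf" (0 to 1); they miss things now and then, are a little off and sometimes report something else, mostly with a low value. They report only what shows in the picture. A call takes as long as a camera call. They do not tell look-alikes from the thing itself.
- cut_out(camera, thing): "region" (480x640 bool, what is visible of it) and "bbox" ([left, top, right, bottom] in pixels, round what is visible of it).
The state is a dict: "time": time; "q": joint angles; "joint_velocities": joint speeds; "joint_torque": joint torques, N m; "position": TCP position; "tool_rot": TCP orientation; "ft_force": force on the tool from outside, world axes, zero at the start; "moment": the same for the moment, N m; "grip_width": finger opening in m; "grip_force": force on a finger pad.
Only numpy, scipy, OpenCV 4.12 (cv2) and the standard library are available. Lean on these libraries where they do the work, as an engineer would, in place of code of your own. Each camera call takes 0.05 s, during which the arm holds its last target. There are 200 camera calls.

## Working session

There is one attempt and no reset: what is moved stays moved. The work goes in short steps, Python scripts to look and compute and a shell command to move; the robot and the scene stay as the last step left them, time stands still between calls to the robot, and variables do not carry over. Pictures are saved under pics/ and viewed, at most 10 in all, crops included, and the job is handed in when it is done.

```bash
ls; mkdir -p pics; python3 - <<'E'
from rig import *
import cv2,numpy as np
o=get_obs();print(o)
for c in("top","scene"):
    im=camera(c);cv2.imwrite(f"pics/{c}0.png",im[:,:,::-1]);k=get_calibration(c);print(c,k)
    for t in("white_tray","pile_high","dryer","lid","beaker","jar","spatula"):
        print(c,t,[(round(d["conf"],2),[int(v) for v in d["bbox"]]) for d in cut_out(c,t)])
E
```

```text
pics
{'time': 0.0, 'q': array([-1.42247027e+00,  5.28470671e-01,  1.43388931e+00, -1.53322805e-05,
        1.18139503e+00, -1.78515146e-01]), 'joint_velocities': array([ 0.0005851 ,  0.00144574, -0.00120196, -0.00014504,  0.0002651 ,
        0.00010558]), 'joint_torque': array([ 8.08253990e-04, -4.40041494e+01, -1.76588738e+01,  6.32102718e-02,
        5.81855793e-02, -1.75753626e-04]), 'position': array([ 0.20057106, -0.59122434,  0.24357295]), 'tool_rot': array([ 9.86675493e-01,  1.62696964e-01,  9.23100436e-06, -1.08116200e-03]), 'ft_force': array([-0.78612945,  0.38924859,  0.8284365 ]), 'moment': array([ 0.03522234, -0.0153525 ,  0.05993482]), 'grip_force': 0.0, 'grip_width': 0.0870675563821441}
top {'vertical_fov': 56.23729541105611, 'cx': 326.8701288243792, 'cy': 240.50795381716225, 'T': array([[ 0.06622247, -0.96852514,  0.23994508,  0.31133041],
       [-0.9978011 , -0.06361706,  0.01859647, -0.14195398],
       [-0.00274655, -0.24064897, -0.97060833,  0.90115837],
       [ 0.        ,  0.        ,  0.        ,  1.        ]])}
top white_tray [(0.85, [390, 255, 432, 330]), (0
[... 380 characters left out ...]
cx': 313.75034746765874, 'cy': 234.61552969652845, 'T': array([[-0.80177889,  0.48877636, -0.34387249,  0.85583259],
       [ 0.59756186,  0.66376707, -0.44981452,  0.34013867],
       [ 0.00839253, -0.56613687, -0.82426853,  1.00245473],
       [ 0.        ,  0.        ,  0.        ,  1.        ]])}
scene white_tray [(0.98, [348, 193, 405, 252]), (0.82, [322, 118, 370, 173]), (0.79, [226, 126, 280, 176]), (0.65, [253, 178, 327, 226])]
scene pile_high [(0.94, [306, 296, 389, 371])]
scene dryer [(0.79, [278, 250, 495, 434])]
scene lid [(0.67, [332, 327, 495, 430])]
scene beaker [(0.68, [151, 187, 188, 235])]
scene jar [(0.77, [182, 259, 222, 306])]
scene spatula [(0.82, [200, 381, 296, 453])]
```

View pics/top0.png

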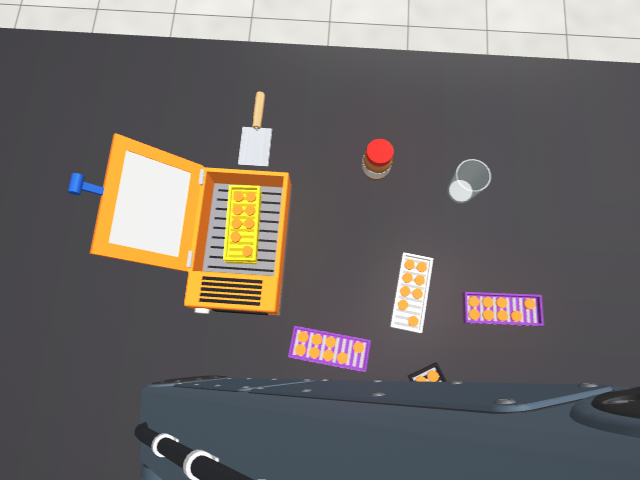

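View pics/scene0.png

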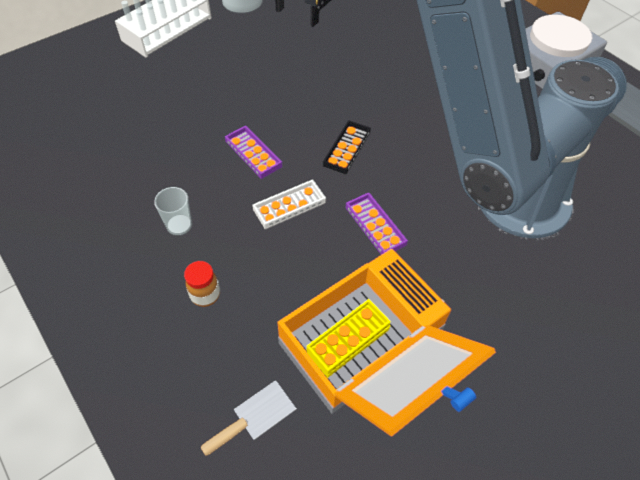

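Candidates for the tray in the top view: white (411,292), purple (330,348) and (503,309), black (428,373). Only the one at (411,292) is white, which is (289,204) in the scene view. The jar is at (378,158), the beaker at (470,182), the spatula at (256,130), and the blue handle at (78,185). Next I confirm the tray with a crop and fit known shapes to the masks.

```bash
cat > fit.py <<'E'
import numpy as np,cv2
from scipy.optimize import minimize
from rig import *
def proj(P,k,fish=False):
    T=k["T"];p=(np.asarray(P)-T[:3,3])@T[:3,:3]
    f=240/np.tan(np.radians(k["vertical_fov"])/2)
    if fish:
        r=np.hypot(p[:,0],p[:,1])+1e-12;th=np.arctan2(r,p[:,2])
        return np.c_[k["cx"]+f*th*p[:,0]/r,k["cy"]+f*th*p[:,1]/r]
    return np.c_[k["cx"]+f*p[:,0]/p[:,2],k["cy"]+f*p[:,1]/p[:,2]]
def box(x0,x1,y0,y1,z0,z1):
    return np.array([[x,y,z] for x in np.linspace(x0,x1,9) for y in(y0,y1) for z in(z0,z1)])
def place(P,v):
    c,s=np.cos(v[2]),np.sin(v[2]);return P@np.array([[c,s,0],[-s,c,0],[0,0,1]])+[v[0],v[1],0]
S=4
def render(parts,k,fish):
    m=np.zeros((480*S,640*S),np.uint8)
    for P in parts:
        q=((proj(P,k,fish)+.5)*S*16-8).astype(np.int32)
        cv2.fillConvexPoly(m,cv2.convexHull(q),1,shift=4)
    return cv2.resize(m.astype(np.float32),(640,480),interpolation=cv2.INTER_AREA)
def fit(parts,views,v0,step=(.02,.02,.15)):
    # views: list of (mask,k,fish)
    def cost(v):
        c=0
        for m,k,f in views:
            r=render([place(P,v) for P in parts],k,f);m=m.astype(np.float32)
            c+=np.abs(r-m).sum()/m.sum()
        return c
    v=np.array(v0,float)
    for s in(1,.4,.1):
        sim=np.vstack([v]+[v+s*np.eye(3)[i]*step[i] for i in range(3)])
        r=minimize(cost,v,method="Nelder-Mead",options=dict(initial_simplex=sim,xatol=1e-4,fatol=1e-4));v=r.x
    return v,r.fun
def ground(u,w,k,z):
    f=240/np.tan(np.radians(k["vertical_fov"])/2);d=k["T"][:3,:3]@[(u-k["cx"])/f,(w-k["cy"])/f,1]
    t=k["T"][:3,3];return t+d*(z-t[2])/d[2]
TRAY=box(-.075,.075,-.03,.03,0,.018)
PILE=box(-.075,.075,-.03,.03,.030,.066)
def lidparts(a):
    def pt(P): # P: (x, along, normal)
        return np.c_[P[:,0],.083-np.cos(a)*P[:,1]+np.sin(a)*P[:,2],.097+np.sin(a)*P[:,1]+np.cos(a)*P[:,2]]
    return [pt(box(-.103,.103,0,.165,-.004,.004)),pt(box(-.015,.015,.196,.214,-.009,.009)),pt(box(-.006,.006,.165,.2,-.006,.006))]
DRYER=[box(-.165,.103,-.083,.083,0,.092)]
E
python3 - <<'E'
from fit import *
V={}
for c in("top","scene"):
    im=camera(c);k=get_calibration(c);V[c]=(im,k)
    if c=="top":cv2.imwrite("pics/crop.png",cv2.resize(im[230:390,270:560,::-1],None,fx=2.5,fy=2.5))
def pick(c,t,u,w):
    for d in cut_out(c,t):
        b=d["bbox"]
        if b[0]<u<b[2] and b[1]<w<b[3]: return d["region"]
hsv={c:cv2.cvtColor(V[c][0],cv2.COLOR_RGB2HSV) for c in V}
for c in V:
    print(c,ground(411,292,V["top"][1],.018))
def run(name,parts,masks,z,uv,yaw):
    g=ground(*uv,V["top"][1],z)
    for cs in(["top"],["scene"],["top","scene"]):
        cs=[c for c in cs if masks[c] is not None]
        if cs:
            best=min((fit(parts,[(masks[c],V[c][1],False) for c in cs],[g[0],g[1],y]) for y in yaw),key=lambda r:r[1]);print(name,cs,best[0].round(4),round(best[1],3))
run("white",[TRAY],{"top":pick("top","white_tray",411,292),"scene":pick("scene","white_tray",289,204)},.01,(411,292),[0,.2,-.2])
yel={}
for c,b in(("top",(215,180,270,270)),("scene",(300,290,395,375))):
    m=cv2.inRange(hsv[c],(26,120,90),(35,255,255));q=np.zeros_like(m);q[b[1]:b[3],b[0]:b[2]]=m[b[1]:b[3],b[0]:b[2]]
    q=cv2.morphologyEx(q,cv2.MORPH_OPEN,np.ones((2,2)));h=cv2.convexHull(cv2.findNonZero(q));q=np.zeros_like(m);cv2.fillConvexPoly(q,h,1);yel[c]=q
run("pile-yellow",[PILE],yel,.066,(241,225),[0,-.1,-.2])
run("pile-net",[box(-.075,.075,-.03,.03,.048,.066)],{"top":pick("top","pile_high",241,225),"scene":pick("scene","pile_high",347,333)},.066,(241,225),[0,-.1,-.2])
dm={}
for c,b in(("top",(60,120,300,325)),("scene",(270,245,500,440))):
    m=cut_out(c,"dryer")[0]["region"]|cut_out(c,"lid")[0]["region"];dm[c]=m
# dryer +y points to world +y (image left in top); x away from the head
for yaw in([.1],[-.1]): run("dryer",DRYER+lidparts(2.35),dm,.05,(240,225),yaw)
print("handle",[(round(d["conf"],2),d["bbox"]) for d in cut_out("top","lid_handle")[:2]],[(c,cv2.minAreaRect(cv2.findNonZero(cv2.inRange(hsv[c],(105,180,90),(125,255,255))))[:2]) for c in V])
E
```

```text
top [ 0.43628983 -0.29723948  0.018     ]
scene [ 0.43628983 -0.29723948  0.018     ]
white ['top'] [ 0.4382 -0.298  -0.1417] 0.06
white ['scene'] [ 0.436  -0.3028 -0.1358] 0.061
white ['top', 'scene'] [ 0.4374 -0.2998 -0.127 ] 0.203
pile-yellow ['top'] [0.5434 0.042  0.0523] 0.031
pile-yellow ['scene'] [0.542  0.0415 0.0369] 0.04
pile-yellow ['top', 'scene'] [0.5426 0.0419 0.0427] 0.077
pile-net ['top'] [0.5446 0.0427 0.0439] 0.028
pile-net ['scene'] [0.543  0.039  0.0478] 0.023
pile-net ['top', 'scene'] [0.5436 0.0411 0.0409] 0.135
dryer ['top'] [ 0.5389  0.0413 -0.0016] 0.127
dryer ['scene'] [0.5386 0.0382 0.0006] 0.179
dryer ['top', 'scene'] [5.386e-01 3.890e-02 2.000e-04] 0.321
dryer ['top'] [ 0.5391  0.0414 -0.0013] 0.127
dryer ['scene'] [0.5387 0.0381 0.0029] 0.179
dryer ['top', 'scene'] [ 0.5386  0.039  -0.0006] 0.321
handle [(0.59, [69.6, 134.0, 201.4, 274.6]), (0.2, [390.2, 256.8, 435.6, 330.8])] [('top', ((86.1941146850586, 185.87646484375), (33.949623107910156, 20.716861724853516))), ('scene', ((458.9901428222656, 394.0990295410156), (25.892385482788086, 24.34447479248047)))]
```

View pics/crop.png

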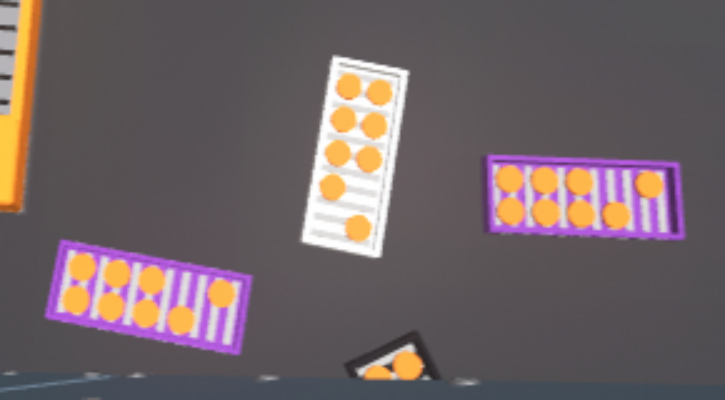

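The crop shows the white tray at (355,155), with white rim and slices, so that is the target. The dryer fit is loose, so I refine it from corners and the handle.

```bash
python3 - <<'E'
from fit import *
k=get_calibration("top")
for n,u,w,z in(("rim +x-y",290,173,.092),("rim -x-y",279,314,.092),("rim +x+y",205,168,.092),("rim -x+y",185,305,.092)):
    print(n,ground(u,w,k,z).round(4))
D=np.array([.54,.04,0])
a=2.35
for v in([.5386,.039,0],[.5386,.039,.045],[.5386,.039,.09]):
    h=np.array([[0,.083-.205*np.cos(a),.097+.205*np.sin(a)],[-.103,.083-.165*np.cos(a),.097+.165*np.sin(a)],[.103,.083-.165*np.cos(a),.097+.165*np.sin(a)],[.103,-.083,.092],[-.165,-.083,.092],[-.165,-.083,.0],[-.165,.083,.092]])
    for c in("top","scene"):print(v,c,proj(place(h,v),get_calibration(c)).round(0).tolist())
E
```

```text
rim +x-y [ 0.6405 -0.0466  0.092 ]
rim -x-y [ 0.371  -0.0502  0.092 ]
rim +x+y [0.6401 0.1184 0.092 ]
rim -x+y [0.3757 0.1196 0.092 ]
[0.5386, 0.039, 0] top [[77.0, 184.0], [91.0, 254.0], [115.0, 134.0], [289.0, 172.0], [276.0, 312.0], [281.0, 316.0], [184.0, 306.0]]
[0.5386, 0.039, 0] scene [[463.0, 400.0], [494.0, 350.0], [390.0, 435.0], [277.0, 322.0], [391.0, 247.0], [386.0, 272.0], [452.0, 309.0]]
[0.5386, 0.039, 0.045] top [[76.0, 191.0], [93.0, 259.0], [111.0, 139.0], [286.0, 171.0], [280.0, 310.0], [285.0, 315.0], [187.0, 308.0]]
[0.5386, 0.039, 0.045] scene [[468.0, 395.0], [496.0, 345.0], [397.0, 433.0], [277.0, 326.0], [387.0, 246.0], [382.0, 270.0], [450.0, 305.0]]
[0.5386, 0.039, 0.09] top [[75.0, 197.0], [96.0, 265.0], [108.0, 144.0], [284.0, 169.0], [284.0, 308.0], [289.0, 313.0], [191.0, 310.0]]
[0.5386, 0.039, 0.09] scene [[473.0, 391.0], [497.0, 339.0], [404.0, 432.0], [277.0, 329.0], [383.0, 244.0], [378.0, 269.0], [448.0, 301.0]]
```

```bash
cat > go.py <<'E'
import sys,numpy as np
from scipy.spatial.transform import Rotation as R
from rig import get_obs
def plan(p,yaw):
    o=get_obs();r=R.from_quat(o["tool_rot"])
    d=r.inv().apply(np.array(p)-o["position"])/.08
    t=R.from_matrix(np.array([[np.cos(yaw),np.sin(yaw),0],[np.sin(yaw),-np.cos(yaw),0],[0,0,-1]]).copy())
    w=(r.inv()*t).as_rotvec()/(np.pi/2)
    print("shift",d.round(3),"turn",w.round(4),"calls",np.ceil(abs(d).max()),"pos",o["position"].round(4),"t",round(o["time"],2),"q",o["q"].round(2),"w",round(o["grip_width"],4),"F",o["ft_force"].round(1))
if __name__=="__main__":
    a=[float(x) for x in sys.argv[1:]];plan(a[:3],a[3])
E
python3 go.py .437 -.300 .16 -.137
```

```text
shift [ 3.969 -2.507  1.057] turn [ 0.     -0.      0.2952] calls 4.0 pos [ 0.2006 -0.5919  0.2446] t 1.35 q [-1.42  0.53  1.43  0.    1.18 -0.18] w 0.0869 F [0.2 0.5 0.3]
```

```bash
python3 -m inch '[0.33,-0.21,0.09,0,0,0, 0.66,-0.42,0.18,0,0,0, 0.99,-0.63,0.26,0,0,0]' 87 && python3 -m inch '[0.33,-0.21,0.09,0,0,0, 0.66,-0.42,0.18,0,0,0, 0.99,-0.63,0.26,0,0,0]' && python3 -m inch '[0.33,-0.21,0.09,0,0,0, 0.66,-0.42,0.18,0,0,0, 0.99,-0.63,0.26,0,0,0]' && python3 -m inch '[0.25,-0.15,0.06,0,0,0.07, 0.5,-0.31,0.13,0,0,0.14, 0.75,-0.47,0.2,0,0,0.21, 1,-0.62,0.26,0,0,0.295, 1,-0.62,0.26,0,0,0.295, 1,-0.62,0.26,0,0,0.295, 1,-0.62,0.26,0,0,0.295]'
python3 go.py .437 -.300 .16 -.137
python3 - <<'E'
from fit import *
k=get_calibration("wrist");im=camera("wrist");cv2.imwrite("pics/w1.png",im[:,:,::-1])
vs=[]
for d in cut_out("wrist","white_tray"):print(round(d["conf"],2),d["bbox"])
p=proj([[.437,-.3,.018]],k,True)[0];print(p)
for d in cut_out("wrist","white_tray"):
    b=d["bbox"]
    if b[0]<p[0]<b[2] and b[1]<p[1]<b[3]: print(fit([TRAY],[(d["region"],k,True)],[.437,-.3,-.137],(.01,.01,.1)));break
k2=get_calibration("top");camera("top")
for d in cut_out("top","white_tray"):print(d["bbox"])
E
```

```text
time: 1.6
position: [0.2596, -0.5182, 0.2234]
tool_rot: [0.987, 0.162, 0.0, 0.0]
ft_force: [0.2, 0.4, 0.1]
grip_width: 0.0871
grip_force: 0.0
time: 1.85
position: [0.319, -0.4444, 0.2027]
tool_rot: [0.987, 0.162, 0.0, 0.0]
ft_force: [1.1, 0.2, -0.1]
grip_width: 0.0869
grip_force: 0.0
time: 2.1
position: [0.3779, -0.3713, 0.182]
tool_rot: [0.987, 0.163, 0.0, 0.0]
ft_force: [-0.0, -1.1, -0.4]
grip_width: 0.087
grip_force: 0.0
time: 2.68
position: [0.4371, -0.3003, 0.1616]
tool_rot: [0.998, -0.067, 0.0, 0.0]
ft_force: [-0.1, -0.7, 0.7]
grip_width: 0.0869
grip_force: 0.0
shift [-0.001 -0.004  0.02 ] turn [ 0.0005 -0.0002  0.0016] calls 1.0 pos [ 0.4371 -0.3003  0.1616] t 2.68 q [-0.81  0.52  1.75 -0.    0.87  0.89] w 0.0869 F [-0.1 -0.7  0.7]
0.81 [279.0, 136.7, 358.1, 314.6]
0.62 [435.9, 184.3, 587.8, 273.0]
0.62 [200.4, 333.0, 256.5, 392.4]
0.61 [336.5, 364.3, 422.6, 396.6]
[317.7151761 231.3148307]
(array([ 0.43654314, -0.30008094, -0.13627099]), np.float64(0.013212256133556366))
[516.9, 294.8, 542.9, 326.4]
```

View pics/w1.png

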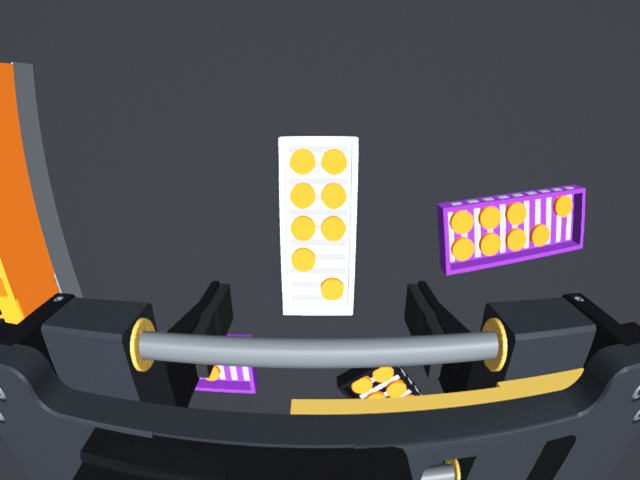

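The wrist view shows the white tray at (318,225), between the fingers, and the fit is tight. I go down and grip.

```bash
python3 -m inch '[0,0,0.35,0,0,0, 0,0,0.7,0,0,0, 0,0,0.95,0,0,0]' 87 && python3 -m inch '[0,0,0.2,0,0,0, 0,0,0.4,0,0,0, 0,0,0.6,0,0,0, 0,0,0.74,0,0,0, 0,0,0.74,0,0,0, 0,0,0.74,0,0,0]' && python3 -m inch '[0,0,0,0,0,0, 0,0,0,0,0,0, 0,0,0,0,0,0, 0,0,0,0,0,0, 0,0,0,0,0,0, 0,0,0,0,0,0, 0,0,0,0,0,0, 0,0,0,0,0,0, 0,0,0,0,0,0, 0,0,0,0,0,0]' 50 20; python3 go.py .5436 .0411 .16 .042
```

```text
time: 3.18
position: [0.4364, -0.3002, 0.0843]
tool_rot: [0.998, -0.069, -0.0, -0.0]
ft_force: [0.3, 0.8, 0.2]
grip_width: 0.087
grip_force: 0.0
time: 3.68
position: [0.4367, -0.2999, 0.0258]
tool_rot: [0.998, -0.068, -0.0, -0.0]
ft_force: [-0.5, 0.7, -0.1]
grip_width: 0.0868
grip_force: 0.0
time: 4.52
position: [0.4372, -0.3, 0.0267]
tool_rot: [0.998, -0.068, 0.0, 0.0]
ft_force: [-1.7, 1.2, 6.6]
grip_width: 0.0598
grip_force: 20.0
shift [ 0.738 -4.404 -1.669] turn [ 0.0004 -0.0004 -0.1136] calls 5.0 pos [ 0.4372 -0.3     0.0267] t 4.52 q [-0.81  0.76  1.82  0.    0.57  0.9 ] w 0.0598 F [-1.7  1.2  6.6]
```

```bash
python3 -m inch '[0,0,-0.2,0,0,0, 0,0,-0.5,0,0,0, 0,0,-0.95,0,0,0]' && python3 -m inch '[0,0,-0.35,0,0,0, 0,0,-0.7,0,0,0, 0,0,-0.95,0,0,0]' && python3 -m inch '[0.08,-0.4,0,0,0,0, 0.16,-0.88,0,0,0,0]' && python3 -m inch '[0.08,-0.44,0,0,0,0, 0.16,-0.88,0,0,0,0]' && python3 -m inch '[0.08,-0.3,0,0,0,-0.05, 0.16,-0.6,0,0,0,-0.1136, 0.16,-0.6,0,0,0,-0.1136, 0.16,-0.6,0,0,0,-0.1136, 0.16,-0.6,0,0,0,-0.1136, 0.16,-0.6,0,0,0,-0.1136]'; python3 go.py .5436 .0411 .16 .042
cat > see.py <<'E'
from fit import *
import sys
from scipy.spatial.transform import Rotation as R
name=sys.argv[1]
o=get_obs();k=get_calibration("wrist");im=camera("wrist");cv2.imwrite(f"pics/{name}.png",im[:,:,::-1])
p=o["position"];x=R.from_quat(o["tool_rot"]).as_matrix()[:,0];yaw=np.arctan2(x[1],x[0])
print("tcp",p.round(4),yaw.round(4))
for t in("white_tray","pile_high"):
    for d in cut_out("wrist",t):print(t,round(d["conf"],2),np.round(d["bbox"]))
def near(t,P):
    q=proj([P],k,True)[0];L=[d for d in cut_out("wrist",t) if d["bbox"][0]<q[0]<d["bbox"][2] and d["bbox"][1]<q[1]<d["bbox"][3]]
    return (L[0]["region"],k,True) if L else None
E
python3 - w2 <<'E'
exec(open("see.py").read())
v=near("white_tray",[*p[:2],p[2]-.01])
if v: print("white",fit([TRAY+[0,0,p[2]-.0262]],[v],[p[0],p[1],yaw],(.01,.01,.1)))
v=near("pile_high",[.5436,.0411,.066])
if v: print("pile",fit([TRAY+[0,0,.048]],[v],[.5436,.0411,.042],(.01,.01,.1)))
m=cv2.inRange(cv2.cvtColor(im,cv2.COLOR_RGB2HSV),(27,120,90),(34,255,255));q=proj([[.5436,.0411,.066]],k,True)[0];print("pile px",q,m.sum()/255)
E
```

```text
time: 4.77
position: [0.4352, -0.2981, 0.1003]
tool_rot: [0.998, -0.068, -0.003, -0.003]
ft_force: [0.7, -0.3, -1.2]
grip_width: 0.0598
grip_force: 20.0
time: 5.02
position: [0.4372, -0.3, 0.1802]
tool_rot: [0.998, -0.068, 0.001, 0.001]
ft_force: [0.1, -0.0, -1.1]
grip_width: 0.0598
grip_force: 20.0
time: 5.18
position: [0.4605, -0.2343, 0.1798]
tool_rot: [0.997, -0.071, 0.002, 0.002]
ft_force: [0.1, 0.7, -1.4]
grip_width: 0.0596
grip_force: 20.0
time: 5.35
position: [0.4813, -0.1622, 0.1779]
tool_rot: [0.998, -0.069, -0.0, -0.0]
ft_force: [0.9, 0.0, -0.9]
grip_width: 0.06
grip_force: 20.0
time: 5.85
position: [0.5004, -0.1188, 0.1779]
tool_rot: [1.0, 0.02, -0.0, 0.0]
ft_force: [-0.1, 0.7, 0.3]
grip_width: 0.0597
grip_force: 20.0
shift [ 0.62  -1.975  0.223] turn [ 0.      0.0003 -0.0012] calls 2.0 pos [ 0.5004 -0.1188  0.1779] t 5.85 q [-0.45  0.48  1.78 -0.    0.89  1.08] w 0.0597 F [-0.1  0.7  0.3]
tcp [ 0.5004 -0.1188  0.1779] 0.0401
white_tray 0.88 [378. 368. 410. 398.]
white_tray 0.56 [568. 278. 640. 321.]
pile_high 0.76 [ 76.  81. 165. 272.]
pile (array([0.54360604, 0.04181917, 0.04128858]), np.float64(0.04880429431796074))
pile px [110.53467466 181.25313398] 8803.0
```

View pics/w2.png

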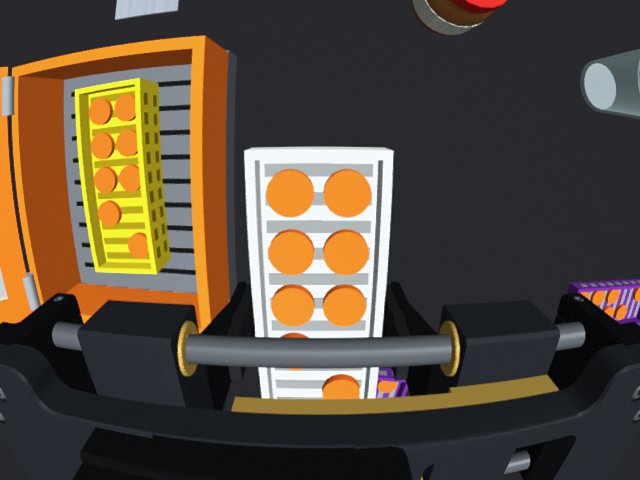

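The white tray is held at (320,270) with its far edge at row ~150, and the pile is visible at (118,178). I refine both.

```bash
python3 - <<'E'
from fit import *
o=get_obs();p=o["position"];k=get_calibration("wrist");im=cv2.imread("pics/w2.png")
h=cv2.cvtColor(im,cv2.COLOR_BGR2HSV)
m=cv2.inRange(h,(26,120,60),(35,255,255));m[:,:70]=0;m[:,172:]=0;m[:70]=0;m[280:]=0
m=cv2.morphologyEx(m,cv2.MORPH_OPEN,np.ones((2,2)));q=np.zeros_like(m);cv2.fillConvexPoly(q,cv2.convexHull(cv2.findNonZero(m)),1)
print("pile",fit([PILE],[(q,k,True)],[.5436,.0411,.042],(.01,.01,.1)))
# white tray: bright low-saturation region above row 285, compare with the rendered hull cut there
w=((h[:,:,2]>150)&(h[:,:,1]<60)).astype(np.uint8);w[:,:235]=0;w[:,400:]=0;w[:140]=0;w[280:]=0
q=np.zeros_like(w);cv2.fillConvexPoly(q,cv2.convexHull(cv2.findNonZero(w)),1);q[280:]=0
best=None
for z in(.0242,.0262,.0282):
    def cost(v):
        r=render([place(TRAY+[0,0,p[2]-z],v)],k,True);r[280:]=0;return np.abs(r-q).sum()/q.sum()
    r=minimize(cost,[p[0],p[1],.042],method="Nelder-Mead",options=dict(initial_simplex=[[p[0],p[1],.04],[p[0]+.01,p[1],.04],[p[0],p[1]+.01,.04],[p[0],p[1],.1]],xatol=1e-4,fatol=1e-4))
    print("white",z,r.x.round(4),round(r.fun,4),"offset",(r.x[:2]-p[:2]).round(4))
E
```

```text
pile (array([0.54310734, 0.04100205, 0.04262408]), np.float64(0.01133735477924347))
white 0.0242 [ 0.5    -0.1188  0.0402] 0.009 offset [-0.0005 -0.    ]
white 0.0262 [ 0.4999 -0.1187  0.04  ] 0.0062 offset [-0.0007 -0.    ]
white 0.0282 [ 0.4998 -0.119   0.0414] 0.0181 offset [-0.0008 -0.0003]
```

```bash
python3 -m inch '[0.1,-0.33,0,0,0,0, 0.2,-0.66,0,0,0,0, 0.31,-0.99,0,0,0,0]' && python3 -m inch '[0.1,-0.33,0,0,0,0, 0.2,-0.66,0,0,0,0, 0.31,-0.9,0,0,0,0, 0.31,-0.985,0.1,0,0,0, 0.31,-0.985,0.3,0,0,0, 0.31,-0.985,0.45,0,0,0, 0.31,-0.985,0.6,0,0,0, 0.31,-0.985,0.6,0,0,0, 0.31,-0.985,0.6,0,0,0, 0.31,-0.985,0.6,0,0,0]'; python3 go.py .5438 .0410 .0925 .0425
```

```text
time: 6.35
position: [0.5222, -0.0378, 0.1781]
tool_rot: [1.0, 0.02, -0.0, -0.0]
ft_force: [1.5, 0.1, -0.7]
grip_width: 0.0598
grip_force: 20.0
time: 7.18
position: [0.5439, 0.0414, 0.1304]
tool_rot: [1.0, 0.021, 0.0, 0.0]
ft_force: [-1.0, 0.5, -0.4]
grip_width: 0.0599
grip_force: 20.0
shift [-0.001  0.005  0.473] turn [ 0.0001 -0.0002 -0.0009] calls 1.0 pos [0.5439 0.0414 0.1304] t 7.18 q [-0.13  0.59  1.73 -0.    0.82  1.4 ] w 0.0599 F [-1.   0.5 -0.4]
```

```bash
python3 -m inch '[0,0.004,0.15,0,0,0, 0,0.004,0.28,0,0,0, 0,0.004,0.38,0,0,0, 0,0.004,0.43,0,0,0, 0,0.004,0.45,0,0,0, 0,0.004,0.45,0,0,0]'; python3 -m inch '[0,0,0.01,0,0,0, 0,0,0.02,0,0,0, 0,0,0.025,0,0,0, 0,0,0.025,0,0,0]';python3 go.py .5438 .0410 .0925 .0425
```

```text
time: 7.68
position: [0.5435, 0.0417, 0.0938]
tool_rot: [1.0, 0.021, -0.0, -0.0]
ft_force: [-0.8, -0.5, -1.4]
grip_width: 0.0595
grip_force: 20.0
time: 8.02
position: [0.544, 0.0417, 0.0927]
tool_rot: [1.0, 0.021, 0.0, 0.0]
ft_force: [-0.8, 0.3, 0.9]
grip_width: 0.0596
grip_force: 20.0
shift [-0.003  0.008  0.002] turn [ 0.0001 -0.0006 -0.0003] calls 1.0 pos [0.544  0.0417 0.0927] t 8.02 q [-0.13  0.65  1.76 -0.    0.74  1.4 ] w 0.0596 F [-0.8  0.3  0.9]
```

```bash
python3 -m inch '[0,0.006,0.012,0,0,0, 0,0.006,0.012,0,0,0, 0,0.006,0.012,0,0,0]'; python3 go.py .5438 .0410 .0925 .0425
```

```text
time: 8.27
position: [0.544, 0.0416, 0.0926]
tool_rot: [1.0, 0.021, 0.001, -0.0]
ft_force: [-1.2, 2.2, 8.4]
grip_width: 0.0595
grip_force: 20.0
shift [-0.003  0.008  0.002] turn [-0.0002 -0.0009 -0.0004] calls 1.0 pos [0.544  0.0416 0.0926] t 8.27 q [-0.13  0.65  1.76  0.    0.74  1.4 ] w 0.0595 F [-1.2  2.2  8.4]
```

Contact is firm at 8 N. I release slowly to 72 mm and lift straight up.

```bash
python3 -m inch '[0,0,-0.006,0,0,0, 0,0,-0.006,0,0,0, 0,0,-0.006,0,0,0]' 62 3 && python3 -m inch '[0,0,0,0,0,0, 0,0,0,0,0,0, 0,0,0,0,0,0, 0,0,0,0,0,0, 0,0,0,0,0,0]' 76 && python3 -m inch '[0,0,-0.1,0,0,0, 0,0,-0.3,0,0,0, 0,0,-0.6,0,0,0, 0,0,-0.98,0,0,0, 0,0,-0.98,0,0,0]'; python3 -m inch '[0,-0.0,-0.4,0,0,0, 0,0,-0.7,0,0,0, 0,0,-0.7,0,0,0, 0,0,-0.7,0,0,0]'; python3 - w3 <<'E'
exec(open("see.py").read())
h=cv2.cvtColor(im,cv2.COLOR_RGB2HSV)
v=near("white_tray",[.543,.041,.08])
if v: print("white",fit([TRAY+[0,0,.066]],[v],[.543,.041,.042],(.01,.01,.1)))
k=get_calibration("top");camera("top");L=cut_out("top","white_tray")
for d in L: print(d["bbox"])
E
python3 go.py .539 .266 .28 1.5708
```

```text
time: 8.52
position: [0.5438, 0.0411, 0.0917]
tool_rot: [1.0, 0.021, 0.0, 0.0]
ft_force: [-0.8, -1.2, -0.3]
grip_width: 0.062
grip_force: 0.0
time: 8.93
position: [0.5437, 0.0412, 0.0915]
tool_rot: [1.0, 0.021, -0.0, -0.0]
ft_force: [0.1, -0.2, 0.4]
grip_width: 0.075
grip_force: 0.0
time: 9.35
position: [0.5472, 0.0409, 0.1755]
tool_rot: [1.0, 0.021, 0.005, 0.001]
ft_force: [0.2, -0.2, 1.0]
grip_width: 0.076
grip_force: 0.0
time: 9.68
position: [0.5445, 0.0411, 0.2277]
tool_rot: [1.0, 0.021, 0.002, 0.0]
ft_force: [-0.4, 0.6, -0.5]
grip_width: 0.0761
grip_force: 0.0
tcp [0.5445 0.0411 0.2277] 0.0419
white_tray 0.88 [400. 368. 430. 395.]
white_tray 0.84 [614. 295. 640. 322.]
white_tray 0.57 [279. 137. 360. 314.]
pile_high 0.69 [  1. 105. 436. 401.]
white (array([0.54334225, 0.04153359, 0.04526564]), np.float64(0.02388668619096279))
[461.3, 291.4, 542.6, 328.3]
[407.4, 360.0, 477.9, 456.3]
[286.5, 326.0, 372.6, 372.0]
[219.7, 184.9, 257.7, 258.6]
shift [ 0.066 -2.809 -0.688] turn [-0.0015  0.0011 -0.9734] calls 3.0 pos [0.543  0.0412 0.2248] t 9.98 q [-0.13  0.45  1.65 -0.    1.04  1.4 ] w 0.076 F [-0. -0. -1.]
```

View pics/w3.png

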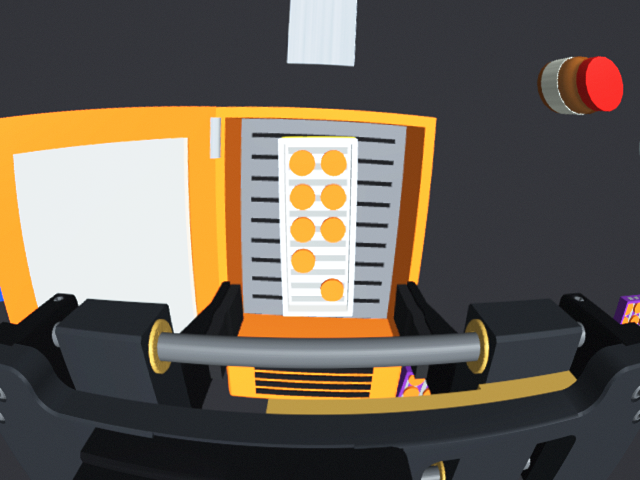

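The white tray sits squarely over the pile at (318,225) and covers it, so step 1 is done. I rise, turn and move out to the handle.

```bash
python3 -m inch '[0,0,-0.3,0,0,0, 0,0,-0.6,0,0,0, 0,0,-0.98,0,0,0, 0,0,-0.98,0,0,0]' 87 && python3 -m inch '[0,-0.4,0,0,0,0, 0.02,-0.9,0,0,0,0]' && python3 -m inch '[0,-0.1,0,0,0,-0.07, 0,-0.2,0,0,0,-0.14, 0,-0.3,0,0,0,-0.21, 0,-0.4,0,0,0,-0.28, 0,-0.5,0,0,0,-0.35, 0,-0.6,0,0,0,-0.42, 0,-0.7,0,0,0,-0.49, 0,-0.7,0,0,0,-0.56, 0,-0.7,0,0,0,-0.63, 0,-0.7,0,0,0,-0.7, 0,-0.7,0,0,0,-0.77, 0,-0.7,0,0,0,-0.84, 0,-0.7,0,0,0,-0.91, 0,-0.7,0,0,0,-0.9734, 0,-0.7,0,0,0,-0.9734, 0,-0.7,0,0,0,-0.9734]'; python3 go.py .539 .266 .246 1.5708
python3 - w4 <<'E'
exec(open("see.py").read())
m=cv2.inRange(cv2.cvtColor(im,cv2.COLOR_RGB2HSV),(105,170,60),(125,255,255))
n,_,s,c=cv2.connectedComponentsWithStats(m);print(s[1:][s[1:,4]>40],c[1:][s[1:,4]>40])
print("pred",proj([[.539,.266,.243],[.524,.266,.243],[.554,.266,.243]],k,True))
E
```

```text
time: 10.32
position: [0.5469, 0.0409, 0.3093]
tool_rot: [1.0, 0.021, 0.005, 0.001]
ft_force: [1.0, -0.2, -0.3]
grip_width: 0.0862
grip_force: 0.0
time: 10.48
position: [0.5428, 0.1116, 0.3043]
tool_rot: [1.0, 0.018, 0.0, 0.0]
ft_force: [0.4, 1.1, -0.2]
grip_width: 0.0872
grip_force: 0.0
time: 11.82
position: [0.5397, 0.1691, 0.3036]
tool_rot: [0.708, 0.706, -0.001, -0.0]
ft_force: [-1.4, 0.5, 0.2]
grip_width: 0.087
grip_force: 0.0
shift [ 1.212 -0.011  0.72 ] turn [-0.001   0.0001 -0.0017] calls 2.0 pos [0.5397 0.1691 0.3036] t 11.82 q [0.11 0.38 1.51 0.   1.25 0.11] w 0.087 F [-1.4  0.5  0.2]
tcp [0.5397 0.1691 0.3036] 1.5682
white_tray 0.69 [255. 288. 390. 337.]
white_tray 0.49 [188. 382. 205. 411.]
[[ 287   84   60   68 2681]] [[316.37224916 109.02126072]]
pred [[317.32789571 100.95733861]
 [288.96806605 101.29867733]
 [345.700279   101.13811099]]
```

View pics/w4.png

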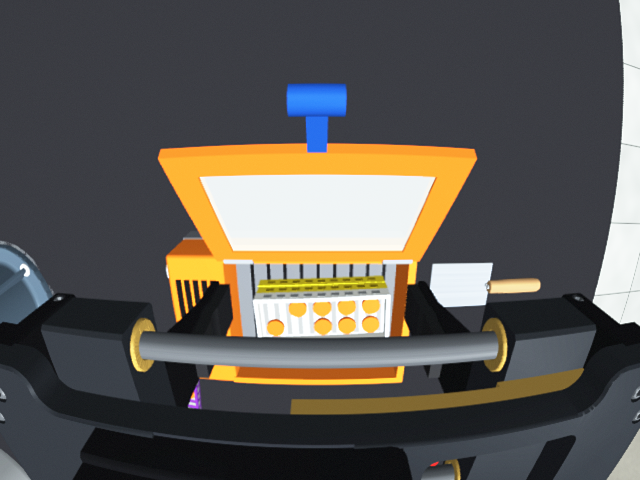

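The handle bar is at (317,100), right where predicted (317,101). I approach, descend and grip.

```bash
python3 -m inch '[0.4,0,0,0,0,0, 0.8,-0.01,0,0,0,0, 0.95,-0.01,0,0,0,0]' 60 && python3 -m inch '[0.15,0,0,0,0,0, 0.262,0,0.1,0,0,0, 0.262,0,0.3,0,0,0, 0.262,0,0.5,0,0,0, 0.262,0,0.65,0,0,0, 0.262,0,0.72,0,0,0, 0.262,0,0.72,0,0,0, 0.262,0,0.72,0,0,0, 0.262,0,0.72,0,0,0]'; python3 go.py .539 .266 .246 1.5708
```

```text
time: 12.22
position: [0.539, 0.248, 0.3045]
tool_rot: [0.707, 0.707, 0.001, -0.001]
ft_force: [-0.0, 0.3, 0.3]
grip_width: 0.0744
grip_force: 0.0
time: 12.97
position: [0.5398, 0.266, 0.2476]
tool_rot: [0.707, 0.707, 0.001, 0.0]
ft_force: [0.5, 1.2, 1.0]
grip_width: 0.0599
grip_force: 0.0
shift [ 0.   -0.01  0.02] turn [ 0.0009 -0.0002 -0.0003] calls 1.0 pos [0.5398 0.266  0.2476] t 12.97 q [ 0.27  0.49  1.49 -0.    1.16  0.27] w 0.0599 F [0.5 1.2 1. ]
```

```bash
python3 -m inch '[0,-0.01,0.02,0,0,0, 0,-0.01,0.02,0,0,0, 0,-0.01,0.02,0,0,0, 0,-0.01,0.02,0,0,0, 0,-0.01,0.02,0,0,0, 0,-0.01,0.02,0,0,0, 0,-0.01,0.02,0,0,0, 0,-0.01,0.02,0,0,0, 0,-0.01,0.02,0,0,0, 0,-0.01,0.02,0,0,0, 0,-0.01,0.02,0,0,0]' 25 15; python3 go.py .539 .266 .246 1.5708
python3 - <<'E'
import numpy as np
a0=2.35
for a in np.linspace(2.35,1.571,17):
    print(round(a,3),round((-.205*np.cos(a)+.205*np.cos(a0))/.08,3),round(-(.205*np.sin(a)-.205*np.sin(a0))/.08,3))
E
```

```text
time: 13.88
position: [0.5388, 0.2661, 0.2454]
tool_rot: [0.707, 0.707, 0.0, 0.0]
ft_force: [1.4, 0.7, 0.5]
grip_width: 0.0299
grip_force: 15.0
shift [-0.002  0.003 -0.007] turn [ 0.0007 -0.0001  0.    ] calls 1.0 pos [0.5388 0.2661 0.2454] t 13.88 q [ 0.27  0.49  1.49 -0.    1.15  0.27] w 0.0299 F [1.4 0.7 0.5]
2.35 0.0 -0.0
2.301 -0.091 -0.085
2.253 -0.186 -0.166
2.204 -0.285 -0.243
2.155 -0.387 -0.314
2.107 -0.493 -0.38
2.058 -0.601 -0.441
2.009 -0.713 -0.497
1.961 -0.827 -0.547
1.912 -0.944 -0.592
1.863 -1.062 -0.631
1.814 -1.183 -0.664
1.766 -1.304 -0.691
1.717 -1.427 -0.712
1.668 -1.551 -0.727
1.62 -1.675 -0.736
1.571 -1.8 -0.739
```

Gripped at 29.9 mm, the bar's length. I swing it along the arc.

```bash
python3 -m inch '[-0.045,0,-0.043,0,0,0, -0.091,0,-0.085,0,0,0, -0.138,0,-0.126,0,0,0, -0.186,0,-0.166,0,0,0, -0.235,0,-0.205,0,0,0, -0.285,0,-0.243,0,0,0, -0.336,0,-0.279,0,0,0, -0.387,0,-0.314,0,0,0, -0.493,0,-0.38,0,0,0, -0.601,0,-0.441,0,0,0, -0.713,0,-0.497,0,0,0, -0.827,0,-0.547,0,0,0, -0.885,0,-0.57,0,0,0, -0.944,0,-0.592,0,0,0, -0.944,0,-0.592,0,0,0, -0.944,0,-0.592,0,0,0]'; python3 go.py .539 .122 .305 1.5708
```

```text
time: 15.22
position: [0.5386, 0.1904, 0.293]
tool_rot: [0.707, 0.707, 0.0, 0.0]
ft_force: [3.5, 2.0, 2.2]
grip_width: 0.0294
grip_force: 15.0
shift [-0.855  0.006 -0.15 ] turn [ 0.0005 -0.0003 -0.0003] calls 1.0 pos [0.5386 0.1904 0.293 ] t 15.22 q [0.14 0.4  1.51 0.   1.23 0.14] w 0.0294 F [3.5 2.  2.2]
```

```bash
python3 -m inch '[-0.059,0,-0.02,0,0,0, -0.118,0,-0.039,0,0,0, -0.178,0,-0.056,0,0,0, -0.239,0,-0.072,0,0,0, -0.3,0,-0.086,0,0,0, -0.36,0,-0.099,0,0,0, -0.42,0,-0.11,0,0,0, -0.483,0,-0.12,0,0,0, -0.545,0,-0.128,0,0,0, -0.607,0,-0.135,0,0,0, -0.67,0,-0.14,0,0,0, -0.731,0,-0.144,0,0,0, -0.79,0,-0.147,0,0,0, -0.83,0,-0.147,0,0,0, -0.854,0,-0.147,0,0,0, -0.854,0,-0.147,0,0,0, -0.854,0,-0.147,0,0,0, -0.854,0,-0.147,0,0,0, -0.854,0,-0.147,0,0,0, -0.854,0,-0.147,0,0,0]'; python3 go.py .539 .122 .305 1.5708
python3 - w5 <<'E'
exec(open("see.py").read())
for c in ("scene","top"):
    s=camera(c);kk=get_calibration(c);hs=cv2.cvtColor(s,cv2.COLOR_RGB2HSV)
    cv2.imwrite(f"pics/{c}5.png",s[:,:,::-1])
    for a in(1.45,1.571,1.69):print(c,a,[proj(place(P,[.539,.039,0]),kk).mean(0).round(0) for P in lidparts(a)[:2]],proj(place(lidparts(a)[0],[.539,.039,0]),kk)[[2,-1]].round(0).tolist())
E
```

```text
time: 16.88
position: [0.5384, 0.1224, 0.3043]
tool_rot: [0.707, 0.707, -0.0, 0.0]
ft_force: [4.0, 1.1, 1.1]
grip_width: 0.0295
grip_force: 15.0
shift [-0.005  0.008 -0.008] turn [0.     0.0001 0.0002] calls 1.0 pos [0.5384 0.1224 0.3043] t 16.88 q [ 0.02  0.36  1.54 -0.    1.24  0.02] w 0.0295 F [4.  1.1 1.1]
tcp [0.5384 0.1224 0.3043] 1.5711
white_tray 0.64 [256. 290. 393. 306.]
scene 1.45 [array([383., 334.]), array([386., 292.])] [[435.0, 270.0], [332.0, 348.0]]
scene 1.571 [array([388., 339.]), array([398., 304.])] [[444.0, 278.0], [341.0, 359.0]]
scene 1.69 [array([392., 344.]), array([410., 317.])] [[453.0, 288.0], [349.0, 370.0]]
top 1.45 [array([186., 203.]), array([172., 177.])] [[170.0, 253.0], [184.0, 125.0]]
top 1.571 [array([180., 202.]), array([154., 175.])] [[156.0, 252.0], [172.0, 124.0]]
top 1.69 [array([173., 202.]), array([138., 175.])] [[143.0, 251.0], [160.0, 123.0]]
```

View pics/scene5.png

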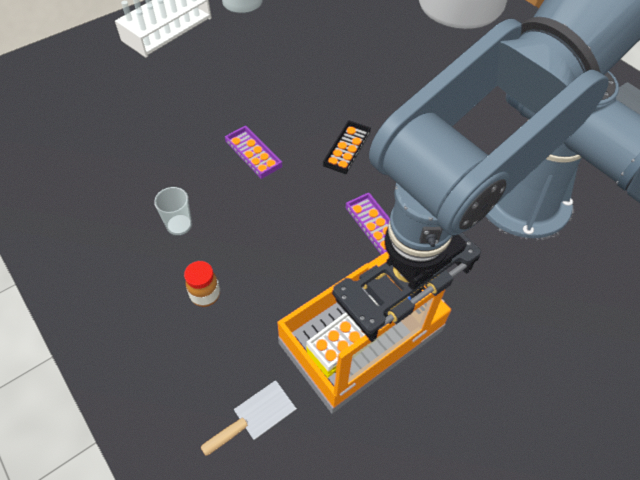

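The scene view shows the lid upright with its free corner near (341,355), as predicted for 1.571 rad. It is held by the gripper, the tray is still on the pile, and the bystanders haven't moved. I hold and hand in.

```bash
python3 -m inch '[0,0,0,0,0,0, 0,0,0,0,0,0, 0,0,0,0,0,0, 0,0,0,0,0,0, 0,0,0,0,0,0, 0,0,0,0,0,0]'; python3 -c "
from rig import *
print(hand_in())"
```

```text
time: 17.63
position: [0.5384, 0.1222, 0.3043]
tool_rot: [0.707, 0.707, -0.0, -0.0]
ft_force: [5.4, -0.1, 0.4]
grip_width: 0.0299
grip_force: 15.0
the job is handed in; nothing more can be done
None
```

I set the white tray squarely on the yellow pile and released it. The lid now stands straight up, still gripped at 15 N. I handed the job in at about 17.6 s; no verdict came back.

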